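Nest the clamp-pad boxes: tip the upright box on its back

ROBOT

A 6-joint arm with a two-finger parallel gripper is mounted at the origin on the work surface. World frame = base frame: x ahead of the robot, y to its left, z up, the work surface at z = 0. Lengths are in mm, angles in rad, forces in N, time in s.
With the tool pointing down it reaches from about 275 to 750 mm from the base axis. Payload 10.2 kg.
Tool frame: the origin (TCP) lies at the very end of the fingers, on their centre line; the grasp point (between the pads) lies 19 mm behind it (ctrl.tcp_to_grasp is the distance from the TCP to the grasp point, in mm); z points along the fingers, x is the direction in which the jaws open and shut, and the axes are right-handed (so a half turn about z gives the same grasp; the last joint's range is limited). The gripper opens to 85 mm and grips with 20 to 120 N. Pads are 22 mm wide; open, the fingers measure 114 mm over their backs; the gripper's body (76 mm by 85 mm) begins 54 mm behind the grasp point. The pads swing forward as they close: fully open they stand 13 mm farther back than shut.
Start: joints at [-1.501, 0.313, 1.498, -0, 1.331, -0.223], TCP at [151.52, -502.666, 231.294] pointing down, gripper open.
Joint ranges: [-2.94, 2.94], [-0.97, 2.17], [0.19, 2.56], [-1.23, 4.37], [0.02, 3.11], [-2.88, 2.88]. Speed limits (rad/s): [2.39, 2.39, 3.01, 3.14, 3.14, 3.14].

INTERFACE

Orientations are given as a unit quaternion [w, x, y, z].
In Python, from rig import monitor, vision, order, ctrl gives the robot as it stands. The module is installed in compiled form; this text tells all that it offers.
- The arm moves only by the shell command python3 -m pendant 'ROWS' [FORCE]. ROWS is JSON, a list that holds one entry, the list of rows, each a list of 5 numbers: the closure, from -1 (fully open) to 1 (shut), then the shift along the world's x, y, z in m, then the turn about the world's z in degrees. In form: [[[fingers, dx, dy, dz, spin], ...]]. A call has 1 to 20 rows; each row is the pose to reach, as a shift and turn from the pose commanded when the call began; what a row does not reach only later rows make up. A row lasts 1/10 s, in which the tool goes at most 50 mm and 8.59 degrees, less where a joint would pass 70% of its speed; a pose out of reach is approached as far as the arm can. A call with a gripper value outside its range is refused whole. The fingers move at their own pace and stop on an object; FORCE is the grip in N (left out, the last holds). Time passes only in rows, so rows that repeat a pose let the fingers close. It gives the time, the measured TCP pose, the force and the opening at its end, in the units of the state.
- monitor.sense(): the state, without advancing time (a new reading comes with each control period).
- vision.capture(name): name is "scene" or "top"; returns (picture, depth): 480x640x3 uint8, red, green, blue; 480x640 float32, mm along the optical axis (not along the pixel's ray), 0 where there is no reading.
- vision.camera_info(name): a dict with "fov_y" (degrees; the focal length in pixels is half the picture's height over the tangent of half this angle, whatever the lens; pixels are square), "cx", "cy" (the principal point, pixels), "R" (3x3) and "t" (3): a world point X has camera coordinates R X + t. Camera axes: x right, y down, z forward; pixel columns grow to the right and rows downward; lengths in mm; the calibration is good to about 2 mm. A picture is of the moment at which its call begins. camera_info takes no time and is no camera call.
- order.finish_job(): hands the job in, once; it reports no verdict.
The state is a dict: "time_s": time; "joints": joint angles; "dq": joint speeds; "tau": joint torques, N m; "eef_pos": TCP position; "ee_rot": TCP orientation; "force": force on the tool from outside, world axes, zero at the start; "wrist_torque": the same for the moment, N m; "grip_width": opening from 0.0 (shut) to 1.0 (fully open).
Only numpy, scipy, OpenCV 4.12 (cv2) and the standard library are available. Lean on these libraries where they do the work, as an engineer would, in place of code of your own. Each camera call takes 0.05 s, during which the arm holds its last target.

TASK

Put the set of clamp-pad boxes away inside one another, largest first: lift the tall wooden box out of its stall, stand it upright by itself on the open bench and let go, then topple it there with a push high up, not turning it over in the air, so that it lies on the bench on its floor board, mouth up, untouched. Then take it again and lay it flat in the green tray, and only then set the red box down flat inside the wooden box. Lower both boxes in rather than dropping them, and do not shift or upset the glue bottle, the F-clamp or the hammer.

Things in the scene. Friction and masses are not known exactly. Their poses are not given: they have to be found in the camera images.
- box: Open brown wooden box, 160 long x 64 wide x 52 deep mm outside, 0.18-0.35 kg, at first standing on one end in the stall. Origin: centre of the end face it stands on. z: along its length (up while it stands); x: out of its open mouth (up when it lies mouth up); y: across its width. Depth x = -26 (floor board's outer face) to +26 mm (rim). End blocks 16 mm thick, sides and floor 7; inside 128 x 50, 45 deep.
- box_mid (a point): Centre of the wooden box's outer volume and about its balance point, 80 mm along its z from its origin; 26 mm above the surface when the box lies on its floor board. Standing, it can be pinched across its depth (52 mm) at the top end block; lying, across its width (64 mm).
- insert: Small closed red box, 0.18 kg, 108 long (x) x 38 wide (y) x 36 high mm, with a pale wooden grip bar on top along x: 70 long x 14 wide x 28 high, top at 64 mm. Origin: centre of its underside, z up. It goes lengthwise into the wooden box, either way round; its underside then lies 7 mm above that box's underside and the bar stands 19 mm above that box's rim.
- stall: Plywood stall fixed to the bench, holding the wooden box's foot: outside 78 (x) x 90 (y) mm, walls 8 thick, 60 high, inner floor 10 mm above the bench, opening 62 x 74 mm. Origin: centre of the underside, z up. The box's mouth faces about along its +x. Stall and tray may be on either side, left or right of the robot.
- tray: Green shallow tray fixed to the bench: outside 196 long (its x) x 96 wide (its y) x 35 high mm, walls 8 thick, inside 180 x 80 mm. Origin: centre of the underside, z up. The wooden box lies in it lengthwise, either way round, and stands about 25 mm proud of its rim.
- tray_in (a point): Centre of the tray's inner floor, 8 mm above the bench; axes as the tray's.
- glue: Bystander: upright white glue bottle, 58 mm across, 170 tall; origin at the centre of its foot.
- clamp: Bystander: steel F-clamp lying flat, bar 220 mm along its x, jaws reaching 100 mm to its +y, wooden handle reaching 70 mm past the bar at -x, 26 high; origin under the middle of its bar.
- mallet: Bystander: hammer lying on the bench, handle towards its -x, about 200 mm long; origin at the underside near its middle.
Mind the look-alikes: they are no part of the job. What is shaped like the insert but blue is not meant.

How it is judged:
By the outcome, as a careful person would: the job done as asked, in the order asked, and still so for the second after the job is handed in, with the robot touching nothing.
It also fails if it takes over 72 s, if anything falls off the work surface, if the arm or the gripper's body presses on something with over 40 N, if the wrist force passes 120 N, or if a joint passes its speed limit or range.

## Working session

There is one attempt and no reset: what is moved stays moved. The work goes in short steps, Python scripts to look and compute and a shell command to move; the robot and the scene stay as the last step left them, time stands still between calls to the robot, and variables do not carry over. Pictures are saved under pics/ and viewed, and the job is handed in when it is done.

```bash
mkdir -p pics; ls
cat > h.py <<'E'
import numpy as np, cv2
from rig import monitor, vision, order, ctrl
def cap(n,tag):
    p,d=vision.capture(n); cv2.imwrite(f'pics/{tag}.png',p[:,:,::-1]); np.savez(f'pics/{tag}.npz',p=p,d=d); return p,d
def cam(n):
    i=vision.camera_info(n); f=240/np.tan(np.radians(i['fov_y'])/2); return f,i['cx'],i['cy'],np.array(i['R']),np.array(i['t'])
def cloud(n,d):
    f,cx,cy,R,t=cam(n); v,u=np.mgrid[:480,:640]
    P=np.stack([(u-cx)/f*d,(v-cy)/f*d,d],-1)
    return (P-t)@R
def ray(n,u,v,z):
    f,cx,cy,R,t=cam(n); c=-R.T@t; w=R.T@np.array([(u-cx)/f,(v-cy)/f,1]); return c+w*(z-c[2])/w[2]
E
python3 - <<'E'
from h import *
for n in('scene','top'):
    cap(n,n+'0'); i=vision.camera_info(n); print(n,i)
print(monitor.sense(),ctrl.tcp_to_grasp)
E
```

```text
pics
scene {'fov_y': 49.318261800248685, 'cx': 316.07183599913657, 'cy': 247.90375175139317, 'R': array([[ 0.78146574,  0.6236881 , -0.01801245],
       [ 0.47530981, -0.61375721, -0.63038296],
       [-0.40421762,  0.48406119, -0.77607531]]), 't': array([-427.36393235, -205.77833118, 1412.42741814])}
top {'fov_y': 54.453073070961196, 'cx': 319.3219906705084, 'cy': 241.42779773624807, 'R': array([[ 0.02302763, -0.99960303,  0.0162331 ],
       [-0.99184089, -0.02487926, -0.12503067],
       [ 0.1253849 , -0.01322149, -0.99202007]]), 't': array([-16.75202255, 576.10411961, 880.68957804])}
{'time_s': 0.1, 'joints': array([-1.50140783e+00,  3.13427871e-01,  1.49836178e+00,  5.69011805e-06,
        1.33103751e+00, -2.23387376e-01]), 'dq': array([-0.00246282, -0.00074948, -0.00121478, -0.00010348, -0.00386965,
        0.00113741]), 'tau': array([ 2.15523592e-03, -4.12902367e+01, -2.60145056e+01, -2.48003462e-04,
        2.98950508e-03,  4.14570565e-07]), 'eef_pos': array([ 151.49997155, -502.41692946,  230.77475578]), 'ee_rot': array([-4.70543086e-04,  8.02685897e-01, -5.96401685e-01, -3.99498229e-04]), 'force': array([-0.80394231,  0.30250838, -1.34984248]), 'wrist_torque': array([ 0.00837623, -0.00044069,  0.01428482]), 'grip_width': 0.9994757116431572} 18.700000000000003
```

View pics/scene0.png

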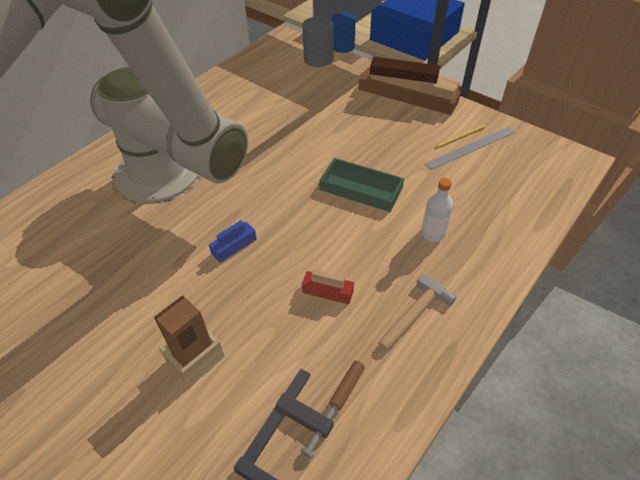

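View pics/top0.png

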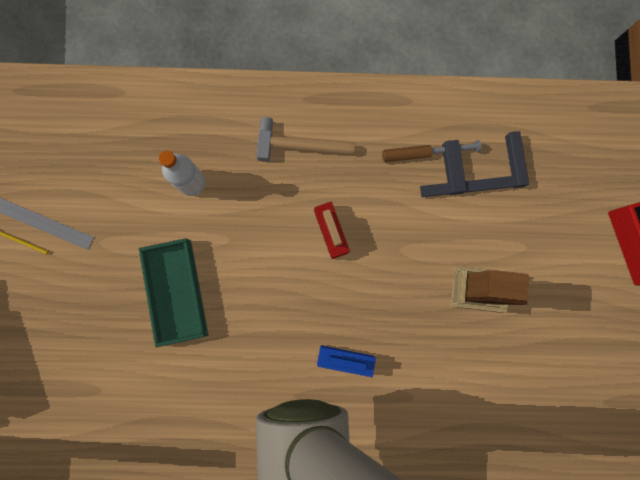

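The scene view shows the box standing in the stall (185,335), mouth facing the lower right. The red insert is at (328,287), the blue decoy at (233,240), and the tray at (362,185). The top view shows the tray at (173,292), the insert at (332,230), the stall at (480,288), the clamp at (475,160), the hammer at (305,142) and the glue at (185,172).

```bash
cat > m.py <<'E'
from h import *
def rect(P,m,lo,hi):
    q=P[m&(P[...,2]>lo)&(P[...,2]<hi)]
    (c,s,a)=cv2.minAreaRect(q[:,:2].astype(np.float32)); return len(q),np.round(c,1),np.round(s,1),round(a,2),np.round(np.percentile(q[:,2],[5,50,95]),1)
E
python3 - <<'E'
from m import *
for n in('top','scene'):
    z=np.load(f'pics/{n}0.npz'); p,d=z['p'],z['d']; P=cloud(n,d)
    h=cv2.cvtColor(p,cv2.COLOR_RGB2HSV); H,S,V=[h[...,i].astype(int) for i in range(3)]
    ok=(d>0)&(P[...,0]>100)&(P[...,0]<760)&(abs(P[...,1])<480)
    q=P[ok&(abs(P[...,2])<8)]; print(n,'table',np.percentile(q[:,2],[10,50,90]))
    red=ok&((H<6)|(H>174))&(S>150); 
    print('red',rect(P,red,30,42)); print('red all',rect(P,red,4,42))
    bar=ok&(P[...,2]>50)&(P[...,2]<75); 
    lab,k,st,ce=cv2.connectedComponentsWithStats(bar.astype(np.uint8))[0:4]
    for i in range(1,lab):
        if st[i,4]>60: print('bar50-75',st[i],rect(P,k==i,0,300))
    g=ok&(H>65)&(H<95)&(S>70); print('tray rim',rect(P,g,29,42)); print('tray floor',rect(P,g,3,13))
    print('boxtop',rect(P,ok&(P[...,1]<-120),150,185))
    print('stall rim',rect(P,ok&(P[...,1]<-120)&(S<130),52,66))
    hi=ok&(P[...,2]>12)
    for i in range(1,1): pass
    N,k,st,ce=cv2.connectedComponentsWithStats(hi.astype(np.uint8))
    for i in range(1,N):
        if st[i,4]>80: print('blob',st[i],np.round(P[k==i].min(0)),np.round(P[k==i].max(0)),rect(P,k==i,0,400)[1:4])
E
```

```text
top table [-2.67676321 -0.50595371  1.75825867]
red (666, array([601.6, -26.1]), array([107.4,  37.2]), 20.99, array([32.6, 35.3, 37.8]))
red all (711, array([601.5, -26.2]), array([107.6,  37.2]), 20.99, array([27.8, 35.2, 37.8]))
bar50-75 [174 166  27  25 136] (136, array([686. , 250.1]), array([24.9, 57.6]), 50.27, array([51.2, 62.6, 73.8]))
bar50-75 [323 210  19  36 280] (280, array([601.6, -26.7]), array([69.4, 14.2]), 21.15, array([57.7, 63.1, 65.9]))
bar50-75 [458 267  50  46 643] (643, array([ 490.1, -319.3]), array([91.3, 78.3]), 84.56, array([51.7, 59.2, 68.6]))
bar50-75 [329 356  38  15 314] (314, array([346.5, -59.7]), array([69.9, 14.1]), 80.16, array([58. , 63.1, 65.8]))
tray rim (1114, array([471.7, 281.5]), array([193.2,  95.7]), 13.36, array([30.6, 33.7, 36.5]))
tray floor (3523, array([472.2, 279.4]), array([181.3,  90.1]), 13.84, array([ 4.8,  7.5, 10.4]))
boxtop (1328, array([ 490.9, -318.7]), array([66.2, 52.2]), 85.07, array([159. , 169.3, 171.5]))
stall rim (489, array([ 490.1, -319.3]), array([91.2, 78.3]), 84.59, array([55.4, 59.1, 62.1]))
blob [ 159  151   4
[... 2425 characters left out ...]
 [670. 231.  12.] [727. 279. 174.] (array([700.1, 254.2]), array([58.2, 44.2]), 17.98)
blob [ 209  220   48   40 1005] [ 320. -117.   12.] [377.  -7.  68.] (array([349., -61.]), array([109.7,  41.2]), 80.62)
blob [ 302  269   53   33 1131] [546. -64.  12.] [659.   8.  70.] (array([602.5, -28.1]), array([108.4,  41.7]), 21.71)
blob [ 155  295   69   89 3466] [ 446. -369.   12.] [ 534. -277.  175.] (array([ 490.4, -320.9]), array([90.3, 81.7]), 85.04)
blob [336 360  23  31  88] [ 750. -206.   16.] [ 760. -133.   29.] (array([ 756.8, -169. ]), array([ 9.3, 73.4]), 3.67)
blob [ 234  368   84  112 2266] [ 678. -429.   12.] [ 760. -207.   34.] (array([ 728.4, -314.7]), array([ 74.6, 221.7]), 7.36)
```

```bash
python3 -m pendant '[[[-1,0.03,0.016,0,6],[-1,0.065,0.035,0,13],[-1,0.1,0.054,0,20],[-1,0.14,0.075,0,28],[-1,0.18,0.097,0,36],[-1,0.22,0.119,0,44],[-1,0.26,0.14,0,52],[-1,0.3,0.162,0,60],[-1,0.33,0.178,0,66],[-1,0.34,0.183,0,68.5],[-1,0.34,0.183,0,68.5],[-1,0.34,0.183,0,68.5],[-1,0.34,0.183,0,68.5],[-1,0.34,0.183,0,68.5]]]' 40
python3 - <<'E'
from m import *
for n in('top','scene'): cap(n,n+'1')
s=monitor.sense(); print(s['eef_pos'],s['ee_rot'],s['force'])
E
```

```text
time_s: 1.5
eef_pos: [490.7, -320.5, 231.4]
ee_rot: [0.0, 0.999, -0.042, -0.0]
force: [-0.5, 0.1, 0.1]
grip_width: 0.999
[ 490.95871286 -320.20874409  231.4625548 ] [ 7.15102635e-05  9.99118798e-01 -4.19716781e-02  3.82826257e-05] [-0.16926682 -0.99622629 -0.25384853]
```

View pics/scene1.png

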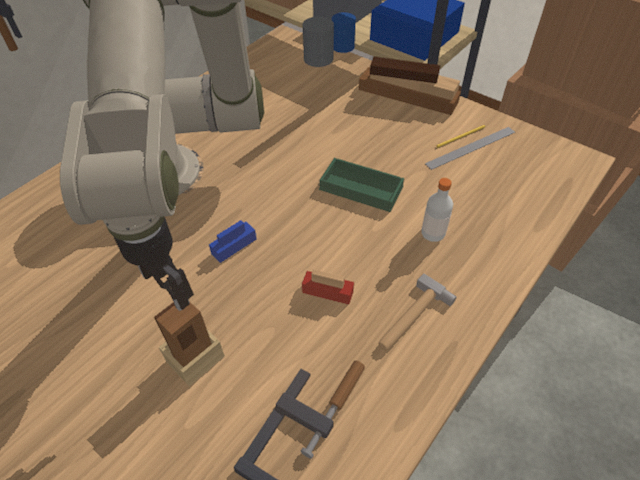

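The gripper is right above the box, and the near finger's tip is at about (185,303). I'll measure how far back the open tips sit.

Run:
```python
from m import *
z=np.load('pics/scene1.npz');P=cloud('scene',z['d']);m=(z['d']>0)&(P[...,2]>185)&(P[...,2]<300)&(abs(P[...,1]+320)<60)&(abs(P[...,0]-491)<80)
q=P[m]; print(len(q),np.percentile(q[:,2],[0,1,3,5]));l=q[q[:,2]<np.percentile(q[:,2],12)+0];print(l.min(0),l.max(0),np.median(l,0))
```

```text
273 [242.77641709 246.39240427 248.35717776 250.09261189]
[ 445.1801599  -336.03330463  242.77641709] [ 545.75880279 -314.18396422  253.93386114] [ 449.37641456 -325.92829664  250.44047616]
```

```bash
python3 -m pendant '[[[-1,0,0,-0.03,0],[-1,0,0,-0.06,0],[-1,0,0,-0.085,0],[-1,0,0,-0.093,0],[-1,0,0,-0.093,0],[1,0,0,-0.093,0],[1,0,0,-0.093,0],[1,0,0,-0.093,0],[1,0,0,-0.093,0],[1,0,0,-0.093,0],[1,0,0,-0.093,0],[1,0,0,-0.093,0],[1,0,0,-0.093,0]]]' 50
python3 - <<'E'
from m import *
cap('scene','scene2')
E
```

```text
time_s: 2.9
eef_pos: [491.8, -320.2, 139.8]
ee_rot: [0.001, 0.999, -0.041, 0.001]
force: [-1.8, 0.6, 6.2]
grip_width: 0.597
```

View pics/scene2.png

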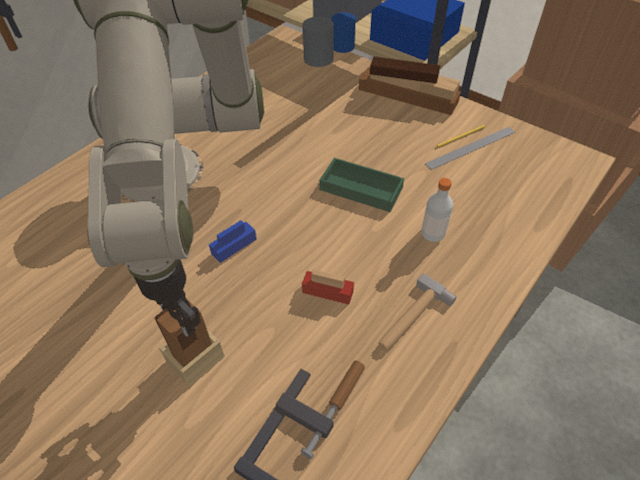

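```bash
python3 -m pendant '[[[1,0,0,0.01,0],[1,0,0,0.025,0],[1,0,0,0.045,0],[1,0,0,0.065,0],[1,0,0,0.083,0],[1,0,0,0.09,0],[1,0,0,0.09,0]]]' 50
python3 -m pendant '[[[1,0.006,0.012,0,0],[1,0.016,0.035,0,1],[1,0.03,0.065,0,2],[1,0.044,0.095,0,3],[1,0.056,0.122,0,4],[1,0.064,0.14,0,4.7],[1,0.069,0.15,0,4.7],[1,0.069,0.15,0,4.7],[1,0.069,0.15,0,4.7],[1,0.069,0.15,0,4.7]]]' 50
python3 - <<'E'
from m import *
P=cloud('scene',cap('scene','scene3')[1])
m=(abs(P[...,0]-560)<60)&(abs(P[...,1]+170)<60)&(P[...,2]>10)&(P[...,2]<240)
print(np.percentile(P[m][:,2],[0,1,5,50,100]))
E
```

```text
time_s: 3.65
eef_pos: [491.7, -319.7, 229.1]
ee_rot: [0.0, 0.999, -0.041, 0.001]
force: [0.8, 0.4, -2.8]
grip_width: 0.6
time_s: 4.65
eef_pos: [560.2, -170.5, 228.1]
ee_rot: [0.0, 1.0, -0.001, -0.0]
force: [-0.5, 0.1, -2.8]
grip_width: 0.601
[ 97.21690196 100.74632592 107.27612262 148.06979014 239.89930651]
```

View pics/scene3.png

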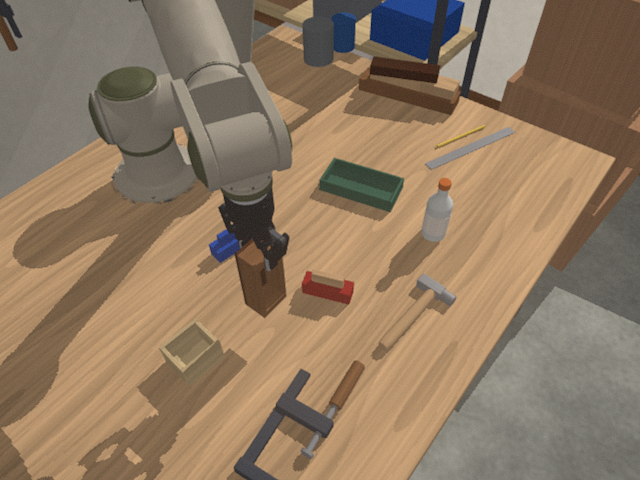

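The box hangs upright from the gripper with its bottom about 98 mm above the bench. Now I'll lower it.

```bash
python3 -m pendant '[[[1,0,0,-0.02,0],[1,0,0,-0.045,0],[1,0,0,-0.07,0],[1,0,0,-0.085,0],[1,0,0,-0.092,0],[1,0,0,-0.094,0],[1,0,0,-0.096,0],[1,0,0,-0.096,0],[1,0,0,-0.096,0]]]' 50
python3 - <<'E'
from m import *
P=cloud('scene',cap('scene','scene4')[1])
m=(abs(P[...,0]-560)<60)&(abs(P[...,1]+170)<60)&(P[...,2]>-20)&(P[...,2]<40)
print(monitor.sense()['force'])
E
```

```text
time_s: 5.6
eef_pos: [560.8, -169.8, 133.0]
ee_rot: [0.0, 1.0, -0.0, 0.001]
force: [0.1, -0.2, -2.9]
grip_width: 0.601
[ 0.02921305  0.06634723 -2.93926822]
```

```bash
python3 -m pendant '[[[1,0,0,-0.001,0],[1,0,0,-0.0015,0],[1,0,0,-0.002,0],[1,0,0,-0.0025,0],[1,0,0,-0.003,0],[1,0,0,-0.003,0]]]' 50
```

```text
time_s: 6.25
eef_pos: [560.6, -169.7, 129.9]
ee_rot: [0.0, 1.0, -0.0, 0.0]
force: [-2.4, 1.4, 4.2]
grip_width: 0.604
```

```bash
python3 -m pendant '[[[-0.4,0,0,0.0005,0],[-0.6,0,0,0.0005,0],[-0.8,0,0,0.0005,0],[-0.8,0,0,0.0005,0],[-0.8,0,0,0.0005,0],[-0.8,0,0,0.0005,0]]]' 50
python3 -m pendant '[[[-0.8,0,0,0.02,0],[-0.8,0,0,0.045,0],[-0.8,0,0,0.075,0],[-0.8,0,0,0.1,0],[-0.8,0,0,0.1,0],[-0.8,0,0,0.1,0]]]' 50
python3 - <<'E'
from m import *
for n in ('scene','top'):
  P=cloud(n,cap(n,n+'5')[1])
  print(rect(P,(abs(P[...,0]-560)<70)&(abs(P[...,1]+170)<60),148,175))
E
```

```text
time_s: 6.85
eef_pos: [560.5, -169.7, 129.8]
ee_rot: [0.0, 1.0, -0.0, 0.0]
force: [0.0, -0.6, -0.3]
grip_width: 0.899
time_s: 7.45
eef_pos: [560.5, -169.6, 229.6]
ee_rot: [0.0, 1.0, -0.0, 0.0]
force: [0.1, 0.6, -0.1]
grip_width: 0.899
(926, array([ 560.2, -170. ]), array([65.4, 54.1]), 90.0, array([151.4, 160.6, 163.3]))
(66, array([ 572.3, -141.6]), array([10.6, 24.1]), 88.07, array([150.6, 159.2, 161.5]))
```

View pics/scene5.png

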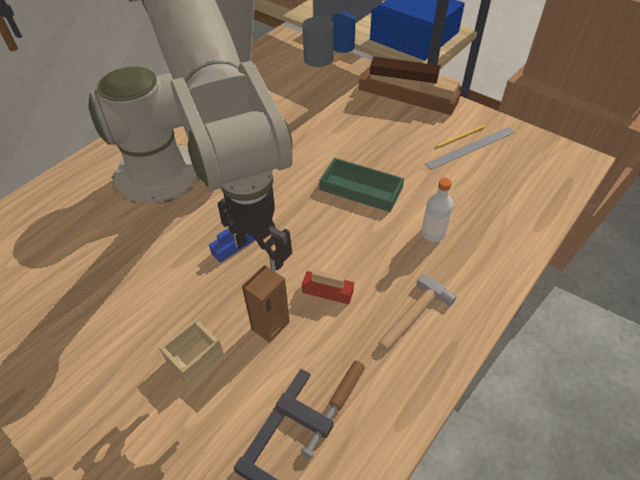

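The box stands alone at (560,-170), in the picture at (266,305), with the mouth towards +x. Next I shut the fingers, turn the tool and go to the mouth side.

```bash
python3 -m pendant '[[[1,0.02,0,0.01,8],[1,0.04,0,0.01,16],[1,0.06,0,0.01,24],[1,0.08,0,0.01,32],[1,0.08,0,0.01,40],[1,0.08,0,0.01,48],[1,0.08,0,0.01,56],[1,0.08,0,0.01,64],[1,0.08,0,0.01,72],[1,0.08,0,0.01,80],[1,0.08,0,0.01,88],[1,0.08,0,0.01,90],[1,0.08,0,-0.02,90],[1,0.08,0,-0.05,90],[1,0.08,0,-0.072,90],[1,0.08,0,-0.078,90],[1,0.08,0,-0.078,90],[1,0.08,0,-0.078,90]]]' 50
python3 - <<'E'
from m import *
for n in ('scene','top'):
  P=cloud(n,cap(n,n+'6')[1])
  print(rect(P,(abs(P[...,0]-560)<40)&(abs(P[...,1]+170)<60),148,175))
  q=P[(abs(P[...,0]-640)<40)&(abs(P[...,1]+170)<40)&(P[...,2]>145)&(P[...,2]<175)]
  if len(q):print(q.min(0),q.max(0))
E
```

```text
time_s: 9.35
eef_pos: [640.9, -169.9, 152.9]
ee_rot: [0.001, 0.707, 0.707, 0.0]
force: [0.4, 0.1, 0.8]
grip_width: -0.001
(729, array([ 559.5, -169.6]), array([65.9, 54.2]), 89.38, array([153.5, 160.7, 163.4]))
[ 636.85484245 -185.84733857  155.44714505] [ 652.59577549 -158.10037118  174.62454161]Traceback (most recent call last):
  File "<stdin>", line 4, in <module>
  File "m.py", line 4, in rect
    (c,s,a)=cv2.minAreaRect(q[:,:2].astype(np.float32)); return len(q),np.round(c,1),np.round(s,1),round(a,2),np.round(np.percentile(q[:,2],[5,50,95]),1)
                                                                                                                       ~~~~~~~~~~~~~^^^^^^^^^^^^^^^^^^
    return _quantile_unchecked(
        a, q, axis, out, overwrite_input, method, keepdims, weights)
    return _ureduce(a,
                    func=_quantile_ureduce_func,
    ...<5 lines>...
                    overwrite_input=overwrite_input,
                    method=method)
    r = func(a, **kwargs)
    result = _quantile(arr,
                       quantiles=q,
    ...<2 lines>...
                       out=out,
                       weights=wgt)
    slices_having_nans = np.isnan(arr[-1, ...])
                                  ~~~^^^^^^^^^
IndexError: index -1 is out of bounds for axis 0 with size 0
```

View pics/scene6.png

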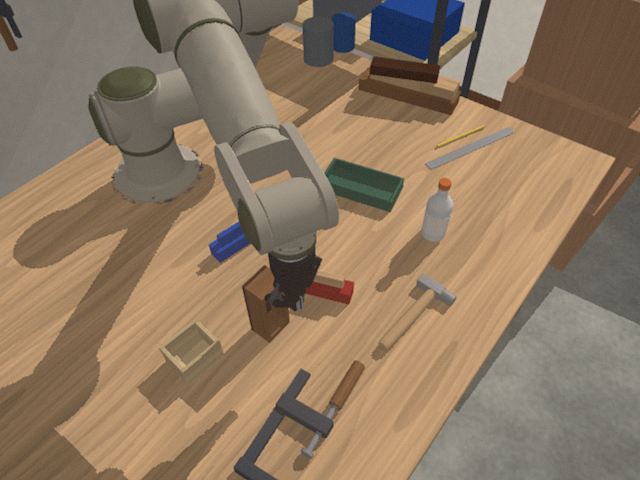

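```bash
python3 -m pendant '[[[1,-0.015,0,0,0],[1,-0.03,0,0,0],[1,-0.036,0,0,0],[1,-0.042,0,0,0],[1,-0.048,0,0.0005,0],[1,-0.054,0,0.001,0],[1,-0.06,0,0.002,0],[1,-0.066,0,0.003,0],[1,-0.07,0,0.004,0],[1,-0.07,0,0.004,0]]]' 50
python3 - <<'E'
from m import *
for n in ('scene',):
  P=cloud(n,cap(n,n+'7')[1])
E
```

```text
time_s: 10.45
eef_pos: [570.2, -169.7, 156.0]
ee_rot: [0.0, 0.707, 0.707, -0.0]
force: [0.5, 0.6, 0.2]
grip_width: 0.004
```

View pics/scene7.png

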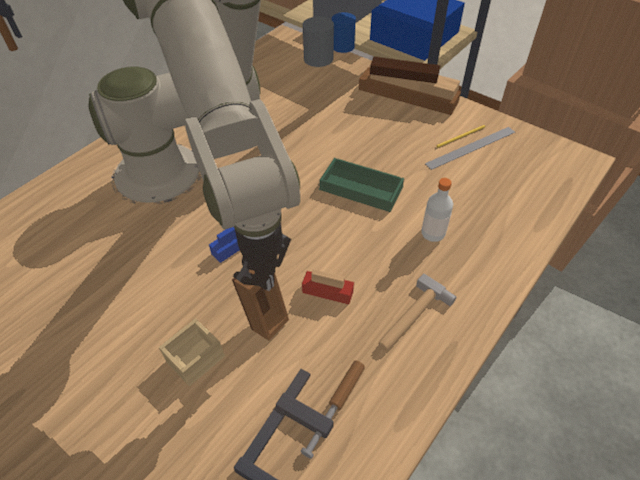

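The box is tilting about its foot edge and its foot hasn't slid (foot at (268,330)). I'll keep pushing past the balance point.

```bash
python3 -m pendant '[[[1,-0.006,0,0.001,0],[1,-0.012,0,0.002,0],[1,-0.018,0,0.003,0],[1,-0.024,0,0.004,0],[1,-0.03,0,0.005,0],[1,-0.036,0,0.005,0],[1,-0.042,0,0.005,0],[1,-0.042,0,0.005,0],[1,-0.042,0,0.02,0],[1,-0.042,0,0.05,0],[1,-0.042,0,0.05,0],[1,-0.042,0,0.05,0],[1,-0.042,0,0.05,0],[1,-0.042,0,0.05,0]]]' 50
python3 - <<'E'
from m import *
for n in ('scene','top'):
  P=cloud(n,cap(n,n+'8')[1])
  try: print(rect(P,(abs(P[...,0]-440)<140)&(abs(P[...,1]+170)<60),45,58))
  except Exception as e: print('none')
E
```

```text
time_s: 11.9
eef_pos: [528.2, -169.5, 204.8]
ee_rot: [-0.001, 0.707, 0.707, -0.0]
force: [-0.8, 0.3, -0.2]
grip_width: 0.004
(952, array([ 451.7, -168.8]), array([ 67. , 165.4]), 89.9, array([46.4, 52.4, 55.4]))
(106, array([ 516.2, -138.6]), array([16. , 38.4]), 64.53, array([47.1, 50.8, 54. ]))
```

View pics/scene8.png

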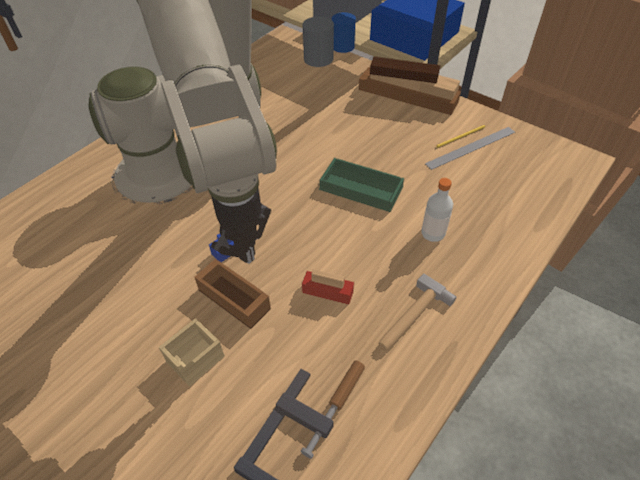

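The box lies on its floor board, mouth up and untouched, at (233,292) in the picture; its centre is at about (451.5,-169) and it lies along world x. Next I'll regrasp it across the width, high enough for the fingertips to clear the tray walls.

```bash
python3 -m pendant '[[[-1,-0.02,0,0,0],[-1,-0.045,0,0,0],[-1,-0.068,0,0,0],[-1,-0.077,0.0005,-0.01,0],[-1,-0.077,0.0005,-0.05,0],[-1,-0.077,0.0005,-0.09,0],[-1,-0.077,0.0005,-0.13,0],[-1,-0.077,0.0005,-0.165,0],[-1,-0.077,0.0005,-0.178,0],[-1,-0.077,0.0005,-0.181,0],[-1,-0.077,0.0005,-0.181,0],[-1,-0.077,0.0005,-0.181,0]]]' 50
python3 - <<'E'
from m import *
for n in ('scene','top'): cap(n,n+'9')
E
```

```text
time_s: 13.2
eef_pos: [452.1, -169.5, 25.7]
ee_rot: [0.001, 0.707, 0.707, 0.0]
force: [0.8, -0.3, 1.1]
grip_width: 1.001
```

View pics/scene9.png

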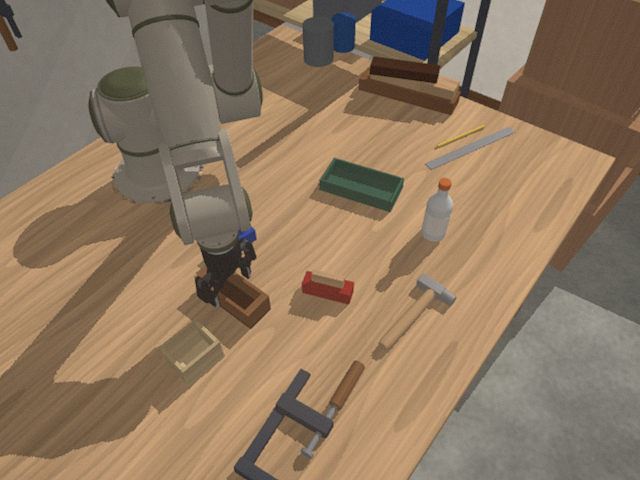

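The fingers straddle the box's sides at about (225,282). Closing.

```bash
python3 -m pendant '[[[1,0,0,-0.002,0],[1,0,0,-0.002,0],[1,0,0,-0.002,0],[1,0,0,-0.002,0],[1,0,0,-0.002,0],[1,0,0,-0.002,0],[1,0,0,-0.002,0]]]' 60
python3 -m pendant '[[[1,0,0,0.005,0],[1,0,0,0.015,0],[1,0,0,0.03,0],[1,0,0,0.055,0],[1,0,0,0.085,0],[1,0,0,0.11,0],[1,0,0,0.12,0],[1,0,0,0.12,0],[1,0,0,0.12,0]]]' 60
python3 - <<'E'
from m import *
for n in ('scene','top'):cap(n,n+'10')
z=np.load('pics/scene10.npz');P=cloud('scene',z['d']);q=P[(abs(P[...,0]-452)<20)&(P[...,2]>110)&(P[...,1]<-205)&(P[...,1]>-230)&(P[...,2]<190)]
print(np.percentile(q[:,2],[0,2,5]))
E
```

```text
time_s: 14.0
eef_pos: [451.7, -169.3, 23.3]
ee_rot: [0.0, 0.707, 0.707, 0.0]
force: [-0.6, 0.7, 6.2]
grip_width: 0.739
time_s: 14.9
eef_pos: [451.0, -168.9, 141.8]
ee_rot: [-0.001, 0.707, 0.707, -0.0]
force: [0.1, -0.2, -4.5]
grip_width: 0.735
[149.31491621 152.19228942 154.91216613]
```

View pics/scene10.png

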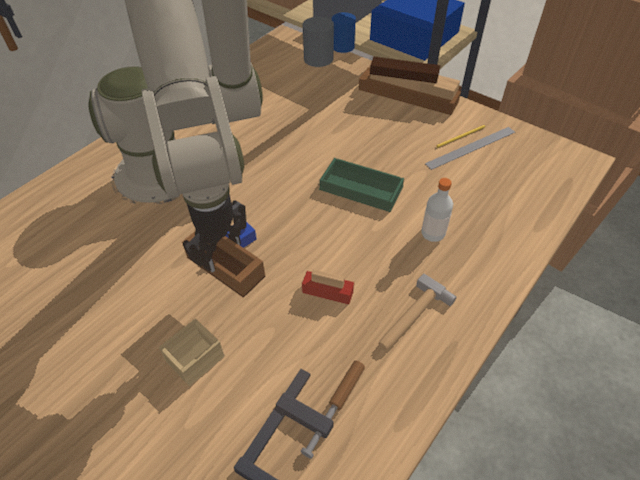

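View pics/top10.png

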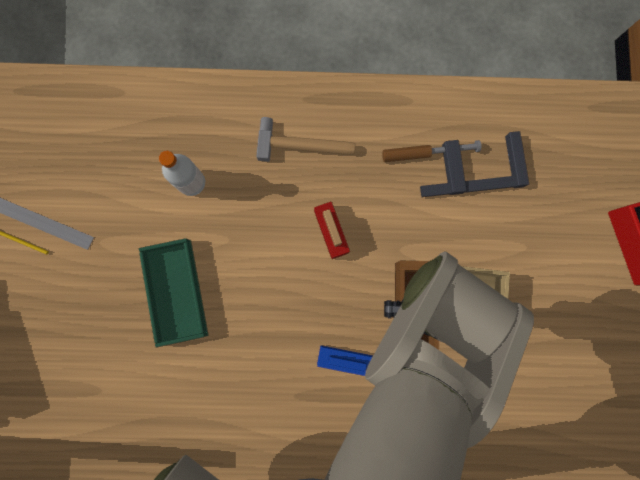

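```bash
python3 -m pendant '[[[1,0,0.01,0,0],[1,0.001,0.03,0,0.5],[1,0.003,0.06,0,1],[1,0.005,0.1,0,2],[1,0.007,0.14,0,3.5],[1,0.009,0.18,0,5],[1,0.011,0.22,0,6.5],[1,0.013,0.26,0,8],[1,0.015,0.3,0,9.5],[1,0.017,0.34,0,11],[1,0.019,0.38,0,12],[1,0.02,0.415,0,13],[1,0.021,0.438,0,13.5],[1,0.021,0.447,0,13.5],[1,0.021,0.45,0,13.5],[1,0.021,0.45,0,13.5],[1,0.021,0.45,0,13.5],[1,0.021,0.45,0,13.5]]]' 60
python3 - <<'E'
from m import *
for n in ('scene','top'):
  p,d=cap(n,n+'11');P=cloud(n,d)
  m=(abs(P[...,0]-472)<110)&(abs(P[...,1]-281)<60)
  try: print(rect(P,m,160,178))
  except Exception: print('none')
  for a in (400,425,520,545):
    q=P[m&(abs(P[...,0]-a)<8)&(P[...,2]>100)&(P[...,2]<178)]
    if len(q): print(a,np.round(np.percentile(q[:,2],[1,50,97]),1),len(q))
E
```

```text
time_s: 16.8
eef_pos: [472.7, 280.0, 142.9]
ee_rot: [0.0, 0.62, 0.785, -0.0]
force: [0.6, -0.8, -3.0]
grip_width: 0.737
(867, array([474.3, 273.9]), array([161.5,  84.5]), 15.2, array([161.4, 170.6, 174.7]))
400 [122.6 169.1 174.6] 175
425 [122.9 150.9 173.2] 141
520 [122.7 155.5 174.3] 205
545 [121.  159.7 175. ] 295
(938, array([476.5, 267.2]), array([161.1,  49.8]), 14.74, array([163. , 170.5, 172.9]))
400 [124.3 170.6 173.3] 200
425 [121.7 127.1 171.9] 315
520 [120.8 127.6 171.7] 283
545 [121.9 170.  172.9] 344
```

View pics/scene11.png

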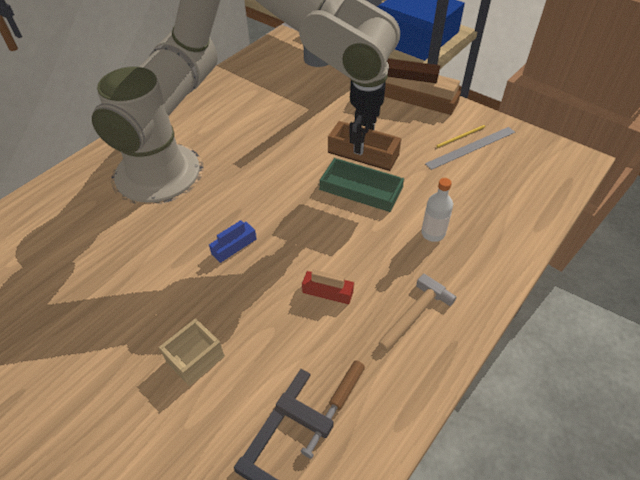

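View pics/top11.png

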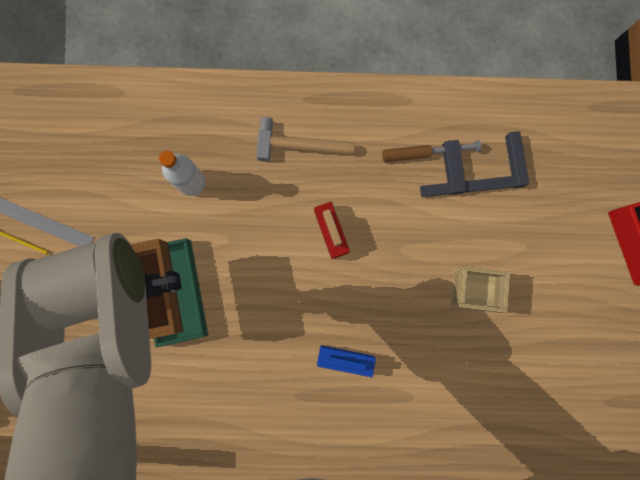

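Run:
```python
from m import *
a=np.radians(13.5);u=np.array([np.cos(a),np.sin(a)]);w=np.array([-u[1],u[0]])
for n in ('top','scene'):
  z=np.load(f'pics/{n}11.npz');p,d=z['p'],z['d'];P=cloud(n,d)
  m=(d>0)&(P[...,2]>160)&(P[...,2]<177)&(abs(P[...,0]-472)<110)&(abs(P[...,1]-281)<60)
  h=cv2.cvtColor(p,cv2.COLOR_RGB2HSV); m&=(h[...,1]>90)
  q=P[m][:,:2]-[472,281.5];s=q@u;t=q@w
  print(n,'ends',np.percentile(s,[0.5,99.5]))
  for c in range(-75,80,15):
    k=abs(s-c)<7
    if k.sum()>5: print(c,np.round(np.percentile(t[k],[2,98]),1),k.sum())
```

```text
top ends [-78.73995957  80.6105568 ]
-75 [-33.3   6.9] 188
-60 [-33.7   5.7] 106
-45 [-33.9 -26.7] 52
-30 [-34.1 -26.2] 54
-15 [-33.7 -26.2] 42
15 [-32.5 -27.6] 12
30 [-34.1 -27.1] 52
45 [-34.4 -27. ] 52
60 [-34.    6.4] 100
75 [-34.    9.8] 219
scene ends [-78.97756593  80.53821208]
-75 [-37.  29.] 98
-60 [-37.2  27.7] 109
-45 [-37.4  24.5] 40
-30 [-36.5 -27.8] 32
-15 [-36.8  29.7] 8
0 [18.9 30.4] 21
15 [-37.1  28.1] 67
30 [-36.   27.9] 69
45 [-36.9  29.6] 71
60 [-36.7  27.4] 84
75 [-35.7  28. ] 147
```

```bash
python3 -m pendant '[[[1,-0.001,0.002,-0.01,0],[1,-0.001,0.002,-0.03,0],[1,-0.001,0.002,-0.055,0],[1,-0.001,0.002,-0.075,0],[1,-0.001,0.002,-0.09,0],[1,-0.001,0.002,-0.1,0],[1,-0.001,0.002,-0.104,0],[1,-0.001,0.002,-0.107,0],[1,-0.001,0.002,-0.108,0],[1,-0.001,0.002,-0.108,0],[1,-0.001,0.002,-0.108,0]]]' 60
python3 - <<'E'
from h import *
cap('scene','scene12')
E
```

```text
time_s: 18.0
eef_pos: [471.8, 282.9, 35.3]
ee_rot: [0.0, 0.619, 0.785, 0.0]
force: [-0.2, -0.1, -2.8]
grip_width: 0.74
```

View pics/scene12.png

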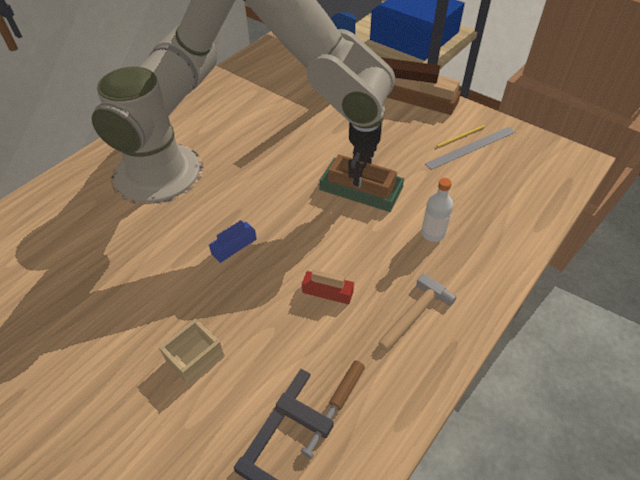

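The box is inside the tray walls at about (362,180) and hasn't touched down yet (weight still -2.8 N). I'll creep down the last 4 mm.

```bash
python3 -m pendant '[[[1,0,-0.001,-0.001,0],[1,0,-0.001,-0.002,0],[1,0,-0.001,-0.003,0],[1,0,-0.001,-0.0037,0],[1,0,-0.001,-0.0037,0]]]' 60
```

```text
time_s: 18.55
eef_pos: [471.5, 281.8, 31.4]
ee_rot: [0.0, 0.619, 0.785, -0.0]
force: [-2.1, -1.4, 2.0]
grip_width: 0.736
```

```bash
python3 -m pendant '[[[-0.6,0,0,0,0],[-0.8,0,0,0,0],[-1,0,0,0,0],[-1,0,0,0.003,0],[-1,0,0,0.02,0],[-1,0,0,0.045,0],[-1,0,0,0.08,0],[-1,0,0,0.12,0],[-1,-0.03,-0.05,0.13,0],[-1,-0.05,-0.09,0.13,0],[-1,-0.06,-0.12,0.13,0],[-1,-0.06,-0.12,0.13,0]]]' 60
python3 - <<'E'
from m import *
a=np.radians(13.5);u=np.array([np.cos(a),np.sin(a)]);w=np.array([-u[1],u[0]])
for n in ('scene','top'):
  p,d=cap(n,n+'13');P=cloud(n,d)
  m=(abs(P[...,0]-472)<110)&(abs(P[...,1]-281)<60)&(d>0)
  print(rect(P,m,52,70))
  P=P[m&(P[...,2]>54)&(P[...,2]<68)];print(np.percentile(P[:,2],[5,50,95])); A=np.c_[P[:,:2]-[472,281.5],np.ones(len(P))];print('plane',np.linalg.lstsq(A,P[:,2],rcond=None)[0])
E
```

```text
time_s: 19.75
eef_pos: [410.5, 159.4, 161.6]
ee_rot: [0.0, 0.62, 0.784, -0.0]
force: [1.3, 0.2, -0.8]
grip_width: 0.999
(739, array([471.4, 281. ]), array([162.3,  73. ]), 12.3, array([53. , 59.7, 63.3]))
[54.97785546 59.97152124 63.37737407]
plane [-1.85400926e-03  2.23901457e-03  5.96330637e+01]
(762, array([497.3, 287.5]), array([109.1,  64.9]), 12.94, array([54.2, 59. , 62. ]))
[55.74023744 59.09916902 62.01231934]
plane [ 6.06492507e-03 -2.18181922e-04  5.88514081e+01]
```

View pics/scene13.png

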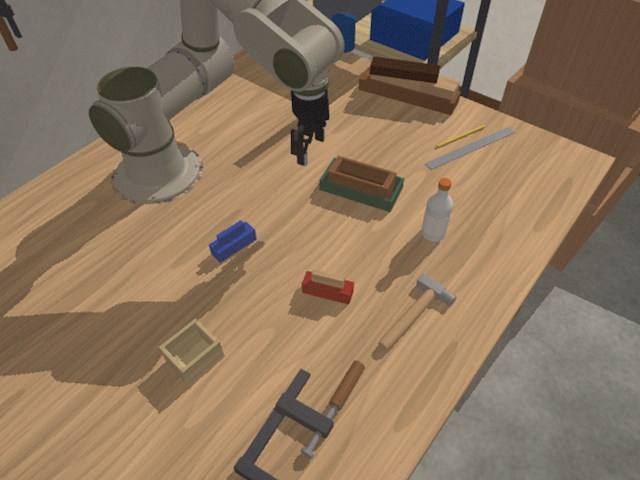

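View pics/top13.png

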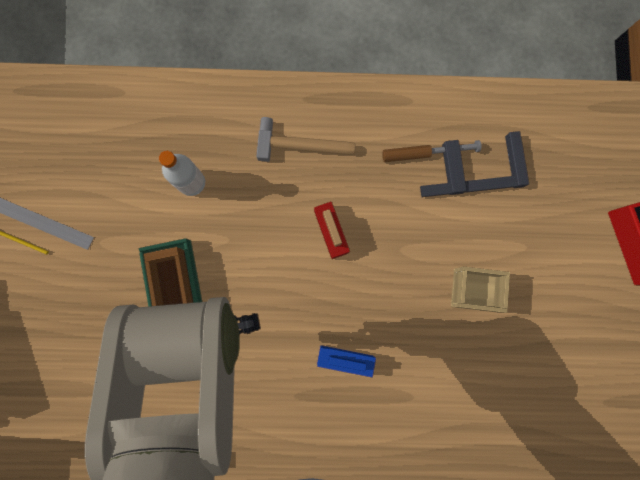

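```bash
python3 -m pendant '[[[0,0.02,-0.02,0,1],[0,0.05,-0.048,0,2],[0,0.08,-0.078,0,3.5],[0,0.11,-0.107,0,5],[0,0.14,-0.136,0,6.5],[0,0.17,-0.166,0,7.8],[0,0.187,-0.182,0,7.8],[0,0.192,-0.187,0,7.8],[0,0.192,-0.187,0,7.8],[0,0.192,-0.187,-0.03,7.8],[0,0.192,-0.187,-0.07,7.8],[0,0.192,-0.187,-0.1,7.8],[0,0.192,-0.187,-0.112,7.8],[0,0.192,-0.187,-0.115,7.8],[0,0.192,-0.187,-0.115,7.8],[0,0.192,-0.187,-0.115,7.8]]]' 40
python3 - <<'E'
from m import *
a=np.radians(13.5);u=np.array([np.cos(a),np.sin(a)]);w=np.array([-u[1],u[0]])
for n in ('scene','top'):
  p,d=cap(n,n+'14');P=cloud(n,d)
  m=(abs(P[...,0]-472)<110)&(abs(P[...,1]-281)<60)&(d>0)
  print(rect(P,m,52,70))
  h=cv2.cvtColor(p,cv2.COLOR_RGB2HSV)
  Q=P[m&(P[...,2]>52)&(P[...,2]<68)];q=Q[:,:2]-[472,281.5];s=q@u;t=q@w
  print('ends',np.percentile(s,[.5,99.5]),'sides',np.percentile(t,[.5,99.5]))
  for c in (-60,-40,-20,20,40,60): k=abs(s-c)<8;print(c,np.round(np.percentile(t[k],[3,97]),1))
  print('inner floor z',np.median(P[m&(P[...,2]>10)&(P[...,2]<25)][:,2]))
E
```

```text
time_s: 21.45
eef_pos: [604.3, -25.1, 47.8]
ee_rot: [0.001, 0.564, 0.826, 0.0]
force: [-0.4, -0.2, -0.7]
grip_width: 0.497
(347, array([500.9, 288.5]), array([101.1,  69.7]), 13.37, array([53.2, 59.9, 63.6]))
ends [-17.16267109  80.15980279] sides [-34.5109421   32.90882702]Traceback (most recent call last):
  File "<stdin>", line 10, in <module>
    return _quantile_unchecked(
        a, q, axis, out, overwrite_input, method, keepdims, weights)
    return _ureduce(a,
                    func=_quantile_ureduce_func,
    ...<5 lines>...
                    overwrite_input=overwrite_input,
                    method=method)
    r = func(a, **kwargs)
    result = _quantile(arr,
                       quantiles=q,
    ...<2 lines>...
                       out=out,
                       weights=wgt)
    slices_having_nans = np.isnan(arr[-1, ...])
                                  ~~~^^^^^^^^^
IndexError: index -1 is out of bounds for axis 0 with size 0
```

View pics/scene14.png

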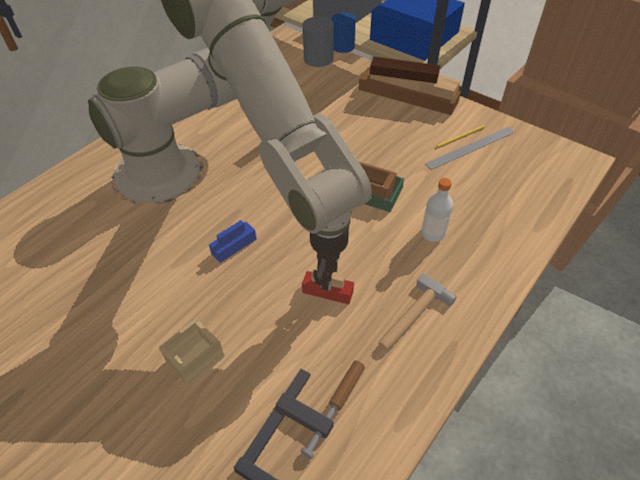

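Run:
```python
from m import *
print(monitor.sense()['eef_pos'])
a=np.radians(13.5);u=np.array([np.cos(a),np.sin(a)]);w=np.array([-u[1],u[0]])
n='top'
p,d=cap(n,n+'14');P=cloud(n,d)
m=(abs(P[...,0]-472)<110)&(abs(P[...,1]-281)<60)&(d>0)
print(rect(P,m,52,70))
Q=P[m&(P[...,2]>52)&(P[...,2]<68)];q=Q[:,:2]-[472,281.5];s=q@u;t=q@w
print('ends',np.percentile(s,[.5,99.5]),'sides',np.percentile(t,[.5,99.5]))
print('inner floor z',np.median(P[m&(P[...,2]>10)&(P[...,2]<25)][:,2]))
```

```text
[604.27304826 -25.1524958   47.6936999 ]
(1274, array([472.1, 281.6]), array([159.9,  65.8]), 13.32, array([54.3, 59. , 61.6]))
ends [-79.50475572  79.39306309] sides [-32.19491665  32.55427465]
inner floor z 14.845857926188335
```

View pics/top14.png

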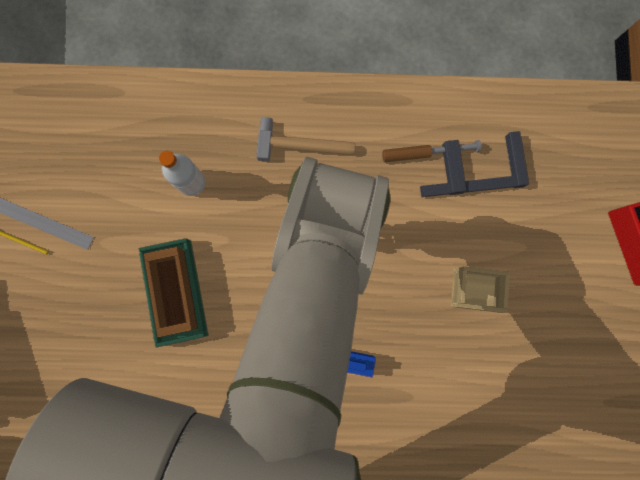

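The top view shows the wooden box centred in the tray at (173,292), flat, centre (472,281.5), at 13.3°. I'll nudge the gripper into line, close on the bar and lift.

```bash
python3 -m pendant '[[[0,-0.001,-0.0015,-0.0007,0],[0,-0.001,-0.0015,-0.0007,0],[1,-0.001,-0.0015,-0.0007,0],[1,-0.001,-0.0015,-0.0007,0],[1,-0.001,-0.0015,-0.0007,0],[1,-0.001,-0.0015,-0.0007,0],[1,-0.001,-0.0015,-0.0007,0],[1,-0.001,-0.0015,-0.0007,0],[1,-0.001,-0.0015,-0.0007,0]]]' 50
python3 -m pendant '[[[1,0,0,0.005,0],[1,0,0,0.015,0],[1,0,0,0.035,0],[1,0,0,0.065,0],[1,0,0,0.095,0],[1,0,0,0.11,0],[1,0,0,0.11,0],[1,0,0,0.11,0]]]' 50
python3 - <<'E'
from m import *
p,d=cap('scene','scene15'); P=cloud('scene',d)
print(monitor.sense()['eef_pos'])
E
```

```text
time_s: 22.45
eef_pos: [602.6, -26.6, 45.6]
ee_rot: [0.0, 0.564, 0.825, 0.0]
force: [-1.4, 1.4, 3.2]
grip_width: 0.149
time_s: 23.25
eef_pos: [602.2, -26.7, 154.9]
ee_rot: [-0.0, 0.564, 0.825, -0.0]
force: [-0.4, 0.6, -2.4]
grip_width: 0.153
[601.94682372 -26.58999642 154.26511862]
```

View pics/scene15.png

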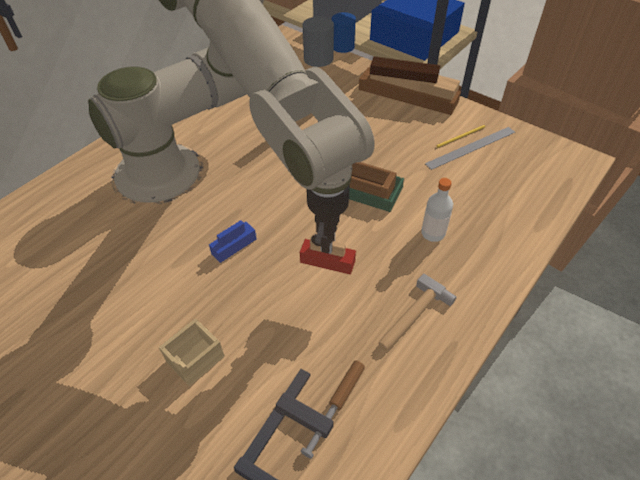

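```bash
python3 -m pendant '[[[1,-0.005,0.012,0,0],[1,-0.014,0.033,0,-1],[1,-0.025,0.06,0,-2],[1,-0.038,0.09,0,-3],[1,-0.051,0.12,0,-4],[1,-0.063,0.15,0,-5],[1,-0.076,0.18,0,-6],[1,-0.089,0.21,0,-7],[1,-0.101,0.24,0,-8],[1,-0.113,0.267,0,-8],[1,-0.122,0.289,0,-8],[1,-0.128,0.303,0,-8],[1,-0.13,0.308,0,-8],[1,-0.13,0.308,0,-8],[1,-0.13,0.308,0,-8],[1,-0.13,0.308,0,-8]]]' 50
python3 - <<'E'
from m import *
a=np.radians(13.4);u=np.array([np.cos(a),np.sin(a)]);w=np.array([-u[1],u[0]])
print(monitor.sense()['eef_pos'])
for n in ('scene','top'):
  p,d=cap(n,n+'16');P=cloud(n,d);h=cv2.cvtColor(p,cv2.COLOR_RGB2HSV)
  r=((h[...,0]<6)|(h[...,0]>174))&(h[...,1]>140)&(d>0)&(P[...,2]>100)&(P[...,2]<160)&(abs(P[...,0]-472)<90)&(abs(P[...,1]-281)<60)
  Q=P[r];q=Q[:,:2]-[472,281.5];print(n,len(Q),np.percentile(Q[:,2],[1,50,99]),'s',np.percentile(q@u,[1,99]),'t',np.percentile(q@w,[1,99]),cv2.minAreaRect(Q[:,:2].astype(np.float32)))
  T=Q[Q[:,2]>142]; A=np.c_[T[:,:2]-[472,281.5],np.ones(len(T))]; print(np.linalg.lstsq(A,T[:,2],rcond=None)[0])
E
```

```text
time_s: 24.9
eef_pos: [472.9, 280.5, 155.3]
ee_rot: [0.0, 0.621, 0.784, -0.0]
force: [-0.8, -0.8, -2.4]
grip_width: 0.153
[472.93198942 280.53957355 155.33343188]
scene 712 [112.01465885 137.31130234 149.85015049] s [-52.00306497  53.85311246] t [-24.03900066  10.41746948] ((474.233642578125, 274.8025817871094), (107.94332122802734, 39.55769729614258), 12.765493392944336)
[-8.47851806e-03  3.16772121e-02  1.46669978e+02]
top 876 [113.05336706 144.45573761 148.63315707] s [-53.35681428  53.21889309] t [-20.69960535  16.96816656] ((472.5758056640625, 280.1970520019531), (107.92276000976562, 39.57632827758789), 12.901302337646484)
[-5.77460299e-04  4.51534568e-03  1.45130901e+02]
```

View pics/scene16.png

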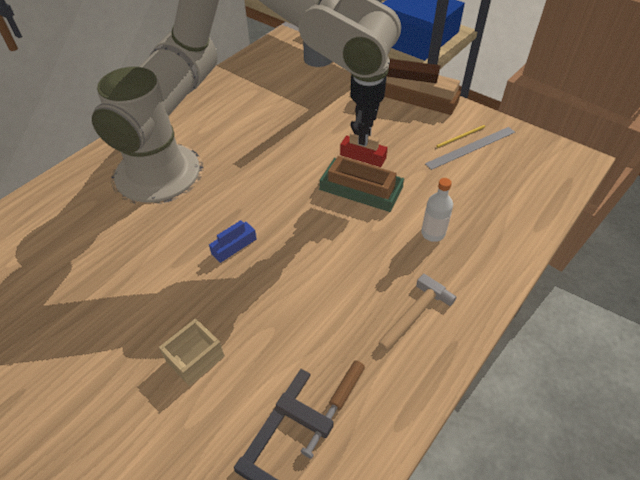

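View pics/top16.png

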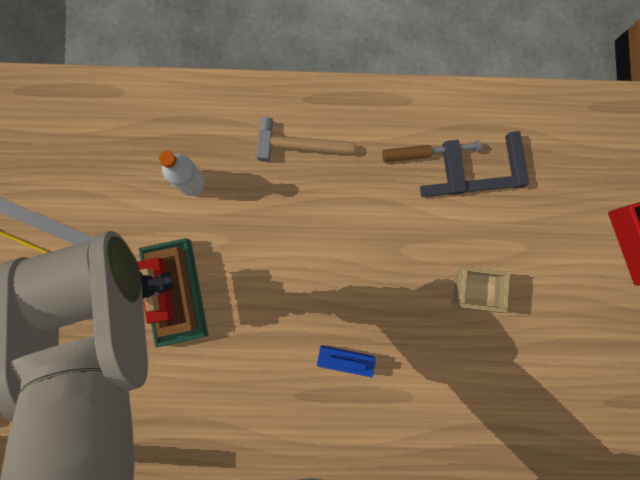

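The red box hangs level over the wooden box; in the top view it lies 1.5 mm off centre across the width, with 6 mm to spare per side. I'll correct that and lower.

```bash
python3 -m pendant '[[[1,-0.0008,0.0014,-0.01,0],[1,-0.0008,0.0014,-0.025,0],[1,-0.0008,0.0014,-0.04,0],[1,-0.0008,0.0014,-0.052,0],[1,-0.0008,0.0014,-0.064,0],[1,-0.0008,0.0014,-0.074,0],[1,-0.0008,0.0014,-0.082,0],[1,-0.0008,0.0014,-0.088,0],[1,-0.0008,0.0014,-0.09,0],[1,-0.0008,0.0014,-0.091,0],[1,-0.0008,0.0014,-0.091,0],[1,-0.0008,0.0014,-0.091,0]]]' 50
python3 - <<'E'
from h import *
cap('scene','scene17')
E
```

```text
time_s: 26.2
eef_pos: [471.9, 282.8, 64.8]
ee_rot: [0.0, 0.621, 0.784, 0.0]
force: [-0.2, -0.3, -1.5]
grip_width: 0.152
```

View pics/scene17.png

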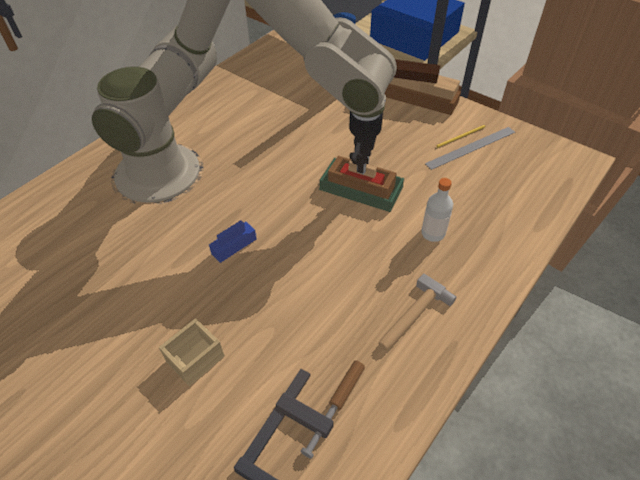

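The red box is inside the wooden box at (362,175), still hanging free about 4 mm up. I'll creep down.

```bash
python3 -m pendant '[[[1,0,-0.001,-0.001,0],[1,0,-0.001,-0.002,0],[1,0,-0.001,-0.003,0],[1,0,-0.001,-0.004,0],[1,0,-0.001,-0.004,0],[1,0,-0.001,-0.004,0]]]' 50
```

```text
time_s: 26.85
eef_pos: [471.7, 281.8, 60.5]
ee_rot: [0.0, 0.621, 0.784, 0.0]
force: [-1.6, -0.7, 0.8]
grip_width: 0.151
```

```bash
python3 -m pendant '[[[0.5,0,0,0,0],[0.4,0,0,0,0],[0.4,0,0,0,0],[0.4,0,0,0.005,0],[0.4,0,0,0.02,0],[0.4,0,0,0.05,0],[0.4,0,0,0.09,0],[0.4,0,0,0.13,0],[0.4,-0.03,-0.05,0.14,0],[0.4,-0.05,-0.1,0.14,0],[0.4,-0.07,-0.15,0.14,0],[0.4,-0.08,-0.2,0.14,0],[0.4,-0.08,-0.24,0.14,0],[0.4,-0.08,-0.25,0.14,0],[0.4,-0.08,-0.25,0.14,0],[0.4,-0.08,-0.25,0.14,0]]]' 50
python3 - <<'E'
from m import *
a=np.radians(13.4);u=np.array([np.cos(a),np.sin(a)]);w=np.array([-u[1],u[0]])
for n in ('scene','top'):
  p,d=cap(n,n+'18');P=cloud(n,d);h=cv2.cvtColor(p,cv2.COLOR_RGB2HSV)
  m=(d>0)&(abs(P[...,0]-472)<110)&(abs(P[...,1]-281)<60)
  r=m&((h[...,0]<6)|(h[...,0]>174))&(h[...,1]>140)
  print(n,'red',rect(P,r,40,70)); print('bar',rect(P,m,70,95))
  b=P[m&(P[...,2]>74)&(P[...,2]<90)]; print('bar top',np.percentile(b[:,2],[5,50,95]))
  br=m&~r; print('rim',rect(P,br,53,66))
  z0=np.load(f'pics/{n}0.npz');P0=cloud(n,z0['d'])
  for nm,c,lo in(('glue',(697,258),20),('clamp',(727,-315),12),('mallet',(760,50),12)):
    for Q,D in((P0,z0['d']),(P,d)):
      k=(D>0)&(Q[...,2]>lo)&(abs(Q[...,0]-c[0])<70)&(abs(Q[...,1]-c[1])<(60 if nm=='glue' else 125))&(Q[...,2]<180)
      print(nm,k.sum(),np.round(Q[k].mean(0),1))
E
```

```text
time_s: 28.45
eef_pos: [391.8, 32.0, 200.7]
ee_rot: [0.0, 0.621, 0.784, 0.0]
force: [-0.3, -0.3, 0.0]
grip_width: 0.302
scene red (178, array([472.4, 276.4]), array([108.1,  41.7]), 13.24, array([48.7, 51.9, 55.8]))
bar (182, array([472. , 279.2]), array([69.1, 19.8]), 11.61, array([70.6, 78.3, 82. ]))
bar top [75.15527679 79.22526035 82.24280298]
rim (725, array([471.7, 279.9]), array([161.3,  71.6]), 13.77, array([54. , 59.8, 63.6]))
glue 1217 [703.  247.4  96.7]
glue 1212 [703.1 247.5  96.8]
clamp 3293 [ 735.4 -307.9   22.8]
clamp 3296 [ 735.3 -308.2   22.8]
mallet 1374 [784.3  42.5  23.8]
mallet 1368 [784.1  41.6  23.8]
top red (718, array([471.3, 281.9]), array([108.1,  39.6]), 13.55, array([44.7, 50.2, 52.8]))
bar (333, array([471.5, 281.2]), array([70. , 15.4]), 14.16, array([73. , 77.9, 80.4]))
bar top [74.9540222  78.15307502 80.44585316]
rim (1327, array([472.1, 281.7]), array([160. ,  65.2]), 13.34, array([54.8, 59.2, 62.2]))
glue 1283 [688.2 254.2 108.5]
glue 1280 [688.2 254.2 108.7]
clamp 2795 [ 735.7 -311.2   21.3]
clamp 2796 [ 735.6 -311.3   21.3]
mallet 1539 [780.4  48.4  22.6]
mallet 1527 [780.5  48.6  22.6]
```

View pics/scene18.png

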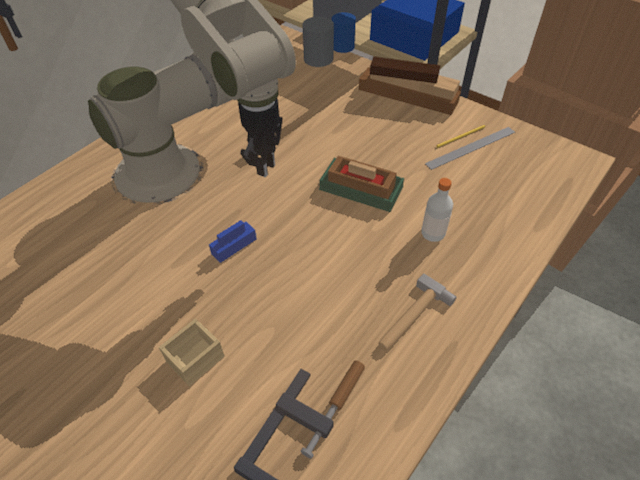

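View pics/top18.png

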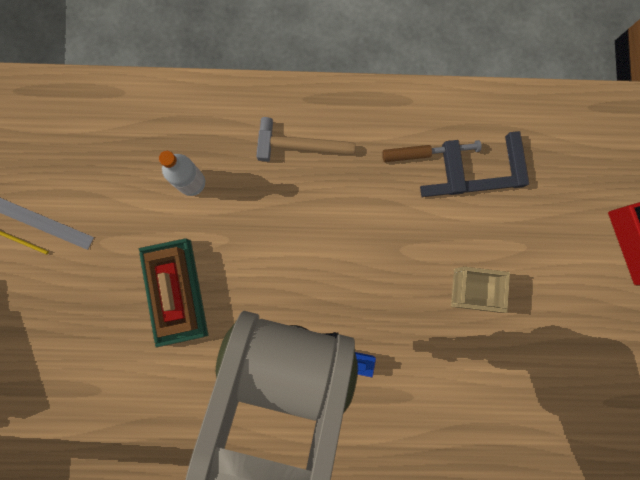

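Both views show the red box flat inside the wooden box, which is in the tray (scene (362,180), top (172,292)). The bystanders haven't moved and the gripper is clear, so I'm handing in.

```bash
python3 -c "
from rig import order
print(order.finish_job())"
```

```text
the job is handed in; nothing more can be done
None
```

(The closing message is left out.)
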